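# Find the heavy-wall tube and set it up in the tacking jig

### The job

One of the three capped tubes in the blue tray is heavy-wall; find it by its weight and lay it between the jig's rails in front of the yellow yoke. Let go, move your grip to its tail end and slide it gently under the yoke until you feel it butt against the brass end stop, let go again, then swing the red-knobbed clamp lever fully down. The two light tubes end up lying flat in the tray, and the hammer, pliers and tin stay where they are.

Things in the scene. Friction and masses are not known exactly. Their poses are not given: they have to be found in the camera images.
- tube_a: Capped steel square tube, 40 x 40 mm, 160 mm long, black end caps, lying flat in the tray. Origin: centre of the underside; x along the tube, z up; both ends alike. Of the three, ONE (any of them, drawn anew each time) is heavy-wall and weighs 0.62 to 0.82 kg, the others are thin-wall, about 0.29 kg. Nothing but weight tells them apart. It balances at its middle
- tube_b: Capped steel square tube, 40 x 40 mm, 160 mm long, black end caps, lying flat in the tray. Origin: centre of the underside; x along the tube, z up; both ends alike. Of the three, ONE (any of them, drawn anew each time) is heavy-wall and weighs 0.62 to 0.82 kg, the others are thin-wall, about 0.29 kg. Nothing but weight tells them apart. It balances at its middle
- tube_c: Capped steel square tube, 40 x 40 mm, 160 mm long, black end caps, lying flat in the tray. Origin: centre of the underside; x along the tube, z up; both ends alike. Of the three, ONE (any of them, drawn anew each time) is heavy-wall and weighs 0.62 to 0.82 kg, the others are thin-wall, about 0.29 kg. Nothing but weight tells them apart. It balances at its middle
- tray: Fixed blue steel parts tray, 210 mm (its x) x 300 mm (its y), rim 20 mm high, floor 3 mm thick; origin: centre of its underside on the bench. The tubes lie along the tray's x, at about y = -88, 0 and +88 mm
- jig: Fixed tack-up jig. Origin: on the bench, on the guide's centre line, right under the yoke; x along the guide towards the end stop, z up. Grey base plate 130 mm wide, x = -200 to +110 mm, its top (where the tube lies) at z = 10 mm. Two steel rails along x from -195 to +105 mm: inner faces at y = +-23 mm, lead-ins sloping outward, outer faces y = +-32 mm, tops at z = 20 mm
- yoke (a point): Middle of the underside of the yellow yoke's beam, 55 mm above the bench, over the jig's origin. Yoke: x = -12 to +12 mm in the jig's frame, legs at y = +-35 to 47 mm, beam z = 55 to 87 mm. A tube on the base (top at z = 50 mm) slides under it, the gripper does not pass: lay the tube on the jig's -x side (tube centre at jig x about -105 mm), then slide it to +x
- stop: Brass end-stop block 25 x 44 x 34 mm, rigid, fixed between the rails beyond the yoke; how far differs each time (face at 50 to 76 mm in the jig's x). Origin: foot of the middle of the face that the tube meets, on top of the base plate; axes as the jig's (tube arrives from -x, block extends to +x). A butted tube has its centre 80 mm from this point
- clamp (a joint): Cam lever in the yoke, rad. Open at the start (0 to 0.08); 0.62 = fully down: lever level, cam pressing on the tube. The lever leans (0.95 + this value) from upright towards the jig's +y and turns about the jig's x axis. It stays where it is left: stiff, 0.3 N m, some 4 to 8 N down on the knob moves it; at the end the cam bites on the tube and the lever meets its own stop
- clamp_knob (a point): Centre of the red ball knob, 24 mm across, at the end of the clamp lever (10 mm bar), 95 mm from the pivot; it swings over to the jig's +y side and ends level with the pivot
- clamp_pivot (a point): The clamp lever's pivot: on the guide's centre line, in the middle of the yoke, 73.1 mm above the bench
- hammer: Welder's chipping hammer with an orange handle, about 230 mm long, lying on the bench; origin under the middle of its length, x towards the head. Only standing by: leave it where it is
- pliers: Pliers with red grips, 170 mm long, lying on the bench; origin under the pivot, x towards the jaws. Only standing by: leave it where it is
- paste: Round tin, 68 mm across and 50 mm high, green label; origin: centre of its underside. Only standing by: leave it where it is
There are look-alikes about, which are no part of the job. Leave any orange look-alike of the tube_a alone.

How it is judged:
By the outcome, as a careful person would: the job done as asked, in the order asked, and still so for the second after the job is handed in, with the robot touching nothing.
It also fails if it takes over 72 s, if anything falls off the work surface, if the arm or the gripper's body presses on something with over 40 N, if the wrist force passes 120 N, or if a joint passes its speed limit or range.

### The arm

A 6-joint arm with a two-finger parallel gripper is mounted at the origin on the work surface. World frame = base frame: x ahead of the robot, y to its left, z up, the work surface at z = 0. Lengths are in mm, angles in degrees, forces in N, time in s.
With the tool pointing down it reaches from about 350 to 850 mm from the base axis. Payload 8.1 kg.
Tool frame: the origin (TCP) lies on the centre line of the jaws, within the pads' length; the fingertips stand 19 mm ahead of it and the grasp point (between the pads) is the TCP (r.tip_reach is the z of the fingertips in the tool frame, in mm); z points along the fingers, y is the line along which they close (so a half turn about z gives the same grasp; the last joint's range is limited). The gripper opens to 85 mm and grips with 20 to 120 N. Pads are 22 mm wide; open, the fingers measure 114 mm over their backs; the gripper's body (76 mm by 85 mm) begins 54 mm behind the grasp point. The pads swing forward as they close: fully open they stand 13 mm farther back than shut.
Start: joints at [62.2, 7.471, 85.268, -0, 87.261, -4.893], TCP at [233.52, 552.697, 250.292] pointing down, gripper open.
Joint ranges: [-169.43, 169.43], [-51.17, 129.36], [1.28, 143.12], [-76.62, 256.62], [0, 156.53], [-152.29, 152.29]. Speed limits (degrees/s): [136.94, 136.94, 159.86, 180, 180, 180].

### API

Orientations are given as [roll, pitch, yaw] about the fixed x, y, z axes, in that order (R = Rz(yaw) Ry(pitch) Rx(roll)).
In Python, from bench import r gives the robot as it stands. The module is installed in compiled form; this text tells all that it offers.
- The arm moves only by the shell command python3 -m handwheel 'ROWS' [FORCE]. ROWS is JSON, a list of rows, each a list of 7 numbers: the shift along the tool's x, y, z in m, then the turn, a rotation vector about the tool's x, y, z in degrees, then the finger opening in m, from 0 to 0.0854. In form: [[tx, ty, tz, ax, ay, az, claw], ...]. A call has 1 to 8 rows; each row shifts and turns the commanded pose from where the row before left it, along the tool's axes as they then stand; what a row does not reach is not made up. A row lasts 1/12 s, in which the tool goes at most 41.7 mm and 7.16 degrees, less where a joint would pass 70% of its speed; a pose out of reach is approached as far as the arm can. A call with a gripper value outside its range is refused whole. The fingers move at their own pace and stop on an object; FORCE is the grip in N (left out, the last holds). Time passes only in rows, so rows that do not move let the fingers close. It gives the time, the measured TCP pose, the force, the opening and the grip force at its end, in the units of the state.
- r.sense(): the state, without advancing time (a new reading comes with each control period).
- r.snapshot(name): name is "scene" or "top"; returns (picture, depth): 480x640x3 uint8, blue, green, red; 480x640 float32, mm along the optical axis (not along the pixel's ray), 0 where there is no reading.
- r.calibration(name): a dict with "vfov" (degrees; the focal length in pixels is half the picture's height over the tangent of half this angle, whatever the lens; pixels are square), "cx", "cy" (the principal point, pixels), "rvec" (rotation vector, rad) and "tvec" (3), from world to camera coordinates, as OpenCV has them. Camera axes: x right, y down, z forward; pixel columns grow to the right and rows downward; lengths in mm; the calibration is good to about 2 mm. A picture is of the moment at which its call begins. calibration takes no time and is no camera call.
- r.hand_in(): hands the job in; it is judged then, once.
The state is a dict: "time": time; "joint_pos": joint angles; "qd": joint speeds; "joint_efforts": joint torques, N m; "tool_pos": TCP position; "tcp_rot": TCP orientation; "ft_force": force on the tool from outside, world axes, zero at the start; "wrist_torque": the same for the moment, N m; "finger_gap": finger opening in mm; "grip_force": force on a finger pad.
Only numpy, scipy, OpenCV 4.12 (cv2) and the standard library are available. Lean on these libraries where they do the work, as an engineer would, in place of code of your own. Each camera call takes 0.05 s, during which the arm holds its last target. There are 200 camera calls.

## Working session

There is one attempt and no reset: what is moved stays moved. The work goes in short steps, Python scripts to look and compute and a shell command to move; the robot and the scene stay as the last step left them, time stands still between calls to the robot, and variables do not carry over. Pictures are saved under pics/ and viewed, at most 10 in all, crops included, and the job is handed in when it is done.

```bash
mkdir -p pics; cat > h.py <<'E'
import numpy as np, cv2
from bench import r
def cal(n):
    c=r.calibration(n); f=240/np.tan(np.radians(c["vfov"])/2)
    R=cv2.Rodrigues(np.array(c["rvec"],float))[0]; t=np.array(c["tvec"],float).ravel()
    return f,c["cx"],c["cy"],R,t
def ray(n,u,v,z):
    f,cx,cy,R,t=cal(n); d=R.T@np.array([(u-cx)/f,(v-cy)/f,1]); o=-R.T@t
    return o+d*(z-o[2])/d[2]
def cloud(n,dep):
    f,cx,cy,R,t=cal(n); v,u=np.mgrid[:480,:640]
    P=np.stack([(u-cx)/f*dep,(v-cy)/f*dep,dep],-1)
    return (P-t)@R
def proj(n,p):
    f,cx,cy,R,t=cal(n); q=R@np.array(p,float)+t
    return q[0]/q[2]*f+cx,q[1]/q[2]*f+cy
E
python3 - <<'E'
from h import *
for n in("scene","top"):
    im,d=r.snapshot(n); cv2.imwrite(f"pics/{n}0.png",im); np.savez(f"{n}0.npz",im=im,d=d); c=r.calibration(n);print(c, -cal(n)[3].T@cal(n)[4])
print(r.sense())
E
```

```text
{'vfov': 47.714704478418625, 'cx': 327.0248841353312, 'cy': 241.91725087392777, 'rvec': array([ 1.71739123,  1.86881894, -0.72544504]), 'tvec': array([ -25.99412858, -318.61611547, 1712.48081708])} [1388.97061306  135.58414795 1042.66967325]
{'vfov': 55.31954683076579, 'cx': 325.0305159870989, 'cy': 238.92758658171505, 'rvec': array([ 2.07392333, -2.12281081,  0.25032873]), 'tvec': array([  48.32304288,  545.39749103, 1172.61483318])} [ 259.22811056   42.78146331 1267.19754568]
{'time': 0.1, 'joint_pos': array([ 6.21999154e+01,  7.51258718e+00,  8.53220943e+01, -9.76779656e-04,
        8.72599650e+01, -4.89337140e+00]), 'qd': array([-0.11211143, -0.16107536, -0.11868949,  0.0276543 ,  0.10987687,
       -0.0971536 ]), 'joint_efforts': array([ 1.17812539e-03, -5.70946097e+01, -5.01947236e+01, -1.32383402e-04,
        7.92938255e-03,  3.75811953e-05]), 'tool_pos': array([233.31753055, 552.29171743, 249.33951831]), 'tcp_rot': array([-1.79905615e+02, -7.10146374e-03,  1.57093328e+02]), 'ft_force': array([-0.57745007,  0.06074636,  0.04390878]), 'wrist_torque': array([0.02184794, 0.00256073, 0.03322085]), 'grip_force': 0.0, 'finger_gap': 85.26281006817955}
```

View pics/top0.png

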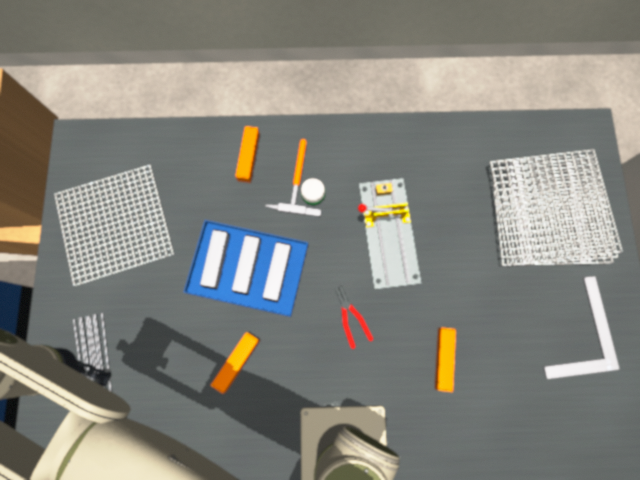

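View pics/scene0.png

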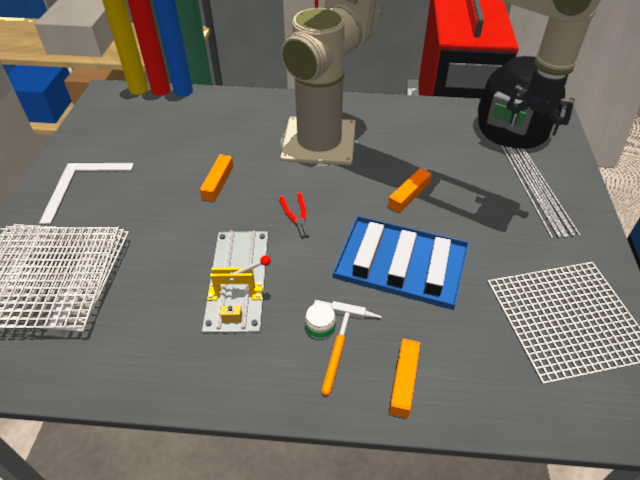

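The top view shows the three white tubes at about (213,259), (245,264) and (278,271) in the blue tray. The jig runs from (397,287) to (382,180), with its yoke near (386,213), stop at (384,188) and red knob at (362,208).

```bash
cat >> h.py <<'E'
def masks(im):
    hsv=cv2.cvtColor(im,cv2.COLOR_BGR2HSV); h,s,v=[hsv[...,i].astype(int) for i in range(3)]
    return h,s,v
E
python3 - <<'E'
from h import *
for n in("top","scene"):
    z=np.load(n+"0.npz"); im,d=z["im"],z["d"]; P=cloud(n,d); h,s,v=masks(im)
    print(n)
    ok=(d>0)
    inb=lambda x0,x1,y0,y1:(P[...,0]>x0)&(P[...,0]<x1)&(P[...,1]>y0)&(P[...,1]<y1)&ok
    def comps(m,name,mn=20):
        k,l,st,c=cv2.connectedComponentsWithStats(m.astype(np.uint8))
        for i in range(1,k):
            if st[i,4]<mn: continue
            Q=P[(l==i)&ok]; 
            if len(Q)<5: continue
            rr=cv2.minAreaRect(Q[:,:2].astype(np.float32))
            print(name,st[i,4],"px",c[i].round(1),"med",np.median(Q,0).round(1),"z5-95",np.percentile(Q[:,2],[5,95]).round(1),"rect",np.round(rr[0],1),np.round(rr[1],1),round(rr[2],1))
    work=inb(150,900,-200,520)
    comps((s<40)&(v>150)&work&(P[...,2]>30)&(P[...,2]<60),"white",60)
    comps((abs(h-110)<12)&(s>120)&work,"blue",100)
    comps((((h<6)|(h>174))&(s>150)&work&(P[...,2]>60)),"red",6)
    comps((h>22)&(h<34)&(s>120)&work&(P[...,2]>12),"yellow",10)
    comps((h>14)&(h<=22)&(s>80)&work&(P[...,2]>12),"brass",10)
    comps((s<30)&(v>110)&inb(350,800,-80,120)&(P[...,2]>3)&(P[...,2]<30),"plate",300)
E
```

```text
top
white 432 px [312.8 189.7] med [692.8  66.2  48.8] z5-95 [38.1 53.2] rect [696.5  66.2] [62.5 65.4] 88.8
white 811 px [213.6 258.4] med [504.8 339.8  42.3] z5-95 [38.2 46.6] rect [505.9 340.1] [ 41.4 155.6] 79.5
white 815 px [245.6 264.1] med [486.3 252.7  42.2] z5-95 [38.  46.1] rect [488.6 252.6] [ 41.4 155.3] 77.4
white 839 px [276.6 271.1] med [465.  167.7  42.1] z5-95 [37.9 46. ] rect [467.  168.8] [ 40.6 155.3] 76.4
blue 5046 px [247.5 269.7] med [474.4 246.1   2.8] z5-95 [-1.7 18.6] rect [484.5 257.9] [308.3 210.3] 76.2
red 49 px [361.6 207.6] med [611.4 -61.4 131.3] z5-95 [125.4 138.5] rect [613.  -60.9] [18.4 16.6] 23.8
yellow 31 px [379.2 188.4] med [ 693.9 -120.7   43.1] z5-95 [39.6 48.5] rect [ 694.6 -120.8] [22.4 13. ] 24.2
yellow 28 px [388.9 187.2] med [ 697.2 -149.1   42.8] z5-95 [38.6 47.4] rect [ 697.5 -148.7] [12.3 18.4] 88.0
yellow 330 px [388.6 212.6] med [ 614.7 -143.7   74.9] z5-95 [13.9 88.6] rect [ 619.1 -140.4] [ 46.  119.6] 6.1
yellow 356 px [241.8 351.1] med [257.3 259.   39. ] z5-95 [35.6 43.7] rect [255.7 260.8] [29.9 84.9] 56.3
brass 749 px [246.9 1
[... 2077 characters left out ...]
 [36.5 44.2] rect [255.1 260.3] [ 38.7 102.4] 55.8
brass 22 px [248.9 271.1] med [ 609.2 -103.3   77.9] z5-95 [74.3 93.6] rect [ 610.4 -105.3] [15.3 13. ] 57.6
brass 71 px [222.5 271.1] med [ 615.1 -165.6   80.1] z5-95 [75.3 86.9] rect [ 619.2 -160.7] [18.9 54.6] 5.6
brass 480 px [233.4 282.6] med [ 629.8 -137.4   63. ] z5-95 [17.1 82.4] rect [ 622.6 -138.3] [ 36.1 116.9] 5.2
brass 178 px [231.5 317.2] med [ 706.4 -131.4   29.2] z5-95 [14.6 43.7] rect [ 698.9 -135.7] [23. 50.] 8.9
brass 477 px [332.8 364.4] med [799.7 104.5  19.1] z5-95 [14.7 23. ] rect [793.  104.9] [ 17.6 143.4] 80.6
brass 1292 px [405.3 374.6] med [822.5 255.3  40.4] z5-95 [37.1 43.8] rect [815.5 256. ] [ 38.  161.5] 81.0
```

```bash
python3 - <<'E'
from h import *
for n in("top","scene"):
    z=np.load(n+"0.npz"); im,d=z["im"],z["d"]; P=cloud(n,d); h,s,v=masks(im)
    u,w=proj(n,(520,-150,10)); print(n,im[int(w),int(u)]); u,w=proj(n,(520,-40,0)); print(im[int(w),int(u)])
    m=((v>105)&(P[...,0]>380)&(P[...,0]<780)&(P[...,1]>-260)&(P[...,1]<-40)&(P[...,2]<60)&(P[...,2]>-8)).astype(np.uint8)
    k,l,st,c=cv2.connectedComponentsWithStats(m); i=1+st[1:,4].argmax()
    ys,xs=np.nonzero(l==i)
    hull=cv2.convexHull(np.stack([xs,ys],1).astype(np.int32))[:,0]
    W=np.array([ray(n,a,b,10)[:2] for a,b in hull]); rr=cv2.minAreaRect(W.astype(np.float32))
    print("plate",st[i],rr, cv2.boxPoints(rr).round(0).tolist())
    # rails / region z about 20 by depth
    cv2.imwrite(f"pics/m_{n}.png",np.hstack([cv2.resize(im[150:330,(330 if n=='top' else 170):(450 if n=='top' else 290)],None,fx=3,fy=3),cv2.cvtColor(cv2.resize((l==i).astype(np.uint8)[150:330,(330 if n=='top' else 170):(450 if n=='top' else 290)]*255,None,fx=3,fy=3),cv2.COLOR_GRAY2BGR)]))
a=cv2.imread("pics/m_top.png");b=cv2.imread("pics/m_scene.png")
cv2.imwrite("pics/jig.png",cv2.resize(np.hstack([a[:,:],b]),(800,300)))
E
```

```text
top [220 224 219]
[116 117 112]
plate [ 349  165   85  138 9916] ((577.8134155273438, -148.59608459472656), (218.67750549316406, 398.5372009277344), 89.93051147460938) [[378.0, -258.0], [777.0, -258.0], [777.0, -39.0], [379.0, -39.0]]
scene [208 217 215]
[113 118 115]
plate [  170   220   121   137 10657] ((585.547607421875, -148.1263427734375), (402.5520324707031, 220.4680633544922), 0.09472102671861649) [[384.0, -38.0], [384.0, -259.0], [787.0, -258.0], [787.0, -38.0]]
```

View pics/jig.png

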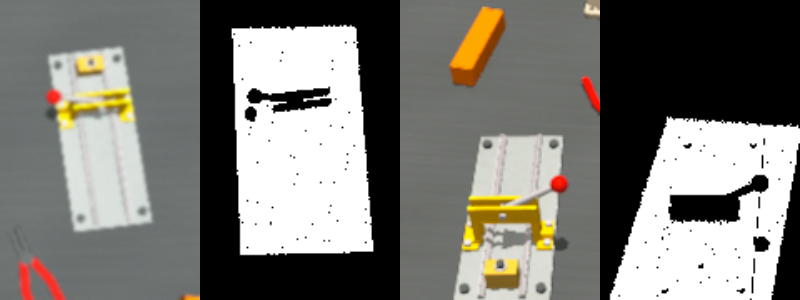

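The picture shows the plate much brighter than the bench, and my mask took in the bench as well. I'll raise the threshold.

```bash
python3 - <<'E'
from h import *
for n in("top","scene"):
    z=np.load(n+"0.npz"); im,d=z["im"],z["d"]; P=cloud(n,d); h,s,v=masks(im)
    m=((v>165)&(P[...,0]>380)&(P[...,0]<780)&(P[...,1]>-260)&(P[...,1]<-40)&(P[...,2]<28)&(P[...,2]>3)).astype(np.uint8)
    m=cv2.morphologyEx(cv2.morphologyEx(m,cv2.MORPH_CLOSE,np.ones((5,5))),cv2.MORPH_OPEN,np.ones((3,3)))
    k,l,st,c=cv2.connectedComponentsWithStats(m); i=1+st[1:,4].argmax()
    ys,xs=np.nonzero(l==i)
    hull=cv2.convexHull(np.stack([xs,ys],1).astype(np.int32))[:,0]
    W=np.array([ray(n,a,b,10)[:2] for a,b in hull]); rr=cv2.minAreaRect(W.astype(np.float32))
    print(n,"plate",st[i],rr, cv2.boxPoints(rr).round(0).tolist())
    B=cv2.boxPoints(rr)
    a=np.radians(rr[2]-(90 if rr[2]>45 else 0)); ex=np.array([np.cos(a),np.sin(a)])
    print("yaw",np.degrees(a),"origin",np.array(rr[0])+45*ex)
    # stop top, knob, in jig frame using rays at proper heights
    O=np.array(rr[0])+45*ex; J=lambda p:((p[:2]-O)@ex,(p[:2]-O)@np.array([-ex[1],ex[0]]))
    m=(((h<6)|(h>174))&(s>150)&(P[...,2]>60)&(P[...,0]>550)&(P[...,1]<0)&(P[...,1]>-200))
    yy,xx=np.nonzero(m); p=ray(n,xx.mean(),yy.mean(),128); print("knob@128",p.round(1),np.round(J(p),1))
    m=(h>14)&(h<34)&(s>80)&(P[...,2]>38)&(P[...,2]<50)&(P[...,0]>650)&(P[...,0]<750)&(P[...,1]<-90)&(P[...,1]>-180)
    yy,xx=np.nonzero(m);Q=np.array([J(ray(n,a,b,44)) for a,b in zip(xx,yy)]);print("stop",Q.min(0),Q.max(0))
E
```

```text
top plate [ 360  178   61  110 4150] ((577.1204833984375, -146.51583862304688), (310.3501892089844, 131.62525939941406), 5.34558629989624) [[416.0, -95.0], [429.0, -226.0], [738.0, -198.0], [725.0, -67.0]]
yaw 5.34558629989624 origin [ 621.92477345 -142.32351318]
knob@128 [612.7 -61.1 128. ] [-1.6 81.8]
stop [ 61.74821404 -20.34147461] [86.99031103 21.64991381]
scene plate [ 203  231   65  101 3874] ((574.1467895507812, -146.96572875976562), (311.8702697753906, 130.80421447753906), 5.6038126945495605) [[413.0, -97.0], [425.0, -227.0], [736.0, -197.0], [723.0, -67.0]]
yaw 5.6038126945495605 origin [ 618.93173024 -142.57151809]
knob@128 [613.5 -61.6 128. ] [ 2.5 81.1]
stop [ 63.60069176 -20.66095657] [93.82507198 23.7892863 ]
```

```bash
cat >> h.py <<'E'
from scipy.spatial.transform import Rotation as Ro
def st():
    s=r.sense(); print("t",round(s["time"],2),"p",s["tool_pos"].round(1),"rot",s["tcp_rot"].round(2),"F",s["ft_force"].round(2),"gap",round(s["finger_gap"],1),"grip",round(s["grip_force"],1)); return s
def plan(p,yaw,step=35):
    s=st(); y0=s["tcp_rot"][2]; dy=(yaw-y0+90)%180-90
    print("first turn az",round(-dy,2)); 
    R=Ro.from_euler("xyz",[180,0,y0+dy],degrees=True)
    d=R.inv().apply(np.array(p)-s["tool_pos"]); n=int(np.ceil(np.linalg.norm(d)/step))
    print("tool shift",d.round(1),"n",n,"per row m",(d/n/1000).round(4))
E
python3 -c "
from h import *
plan((505,340.5,115),-11.3)"
```

```text
t 0.1 p [233.3 552.3 249.3] rot [-1.7991e+02 -1.0000e-02  1.5709e+02] F [-0.58  0.06  0.04] gap 85.3 grip 0.0
first turn az -11.61
tool shift [-307.9 -154.5  134.3] n 11 per row m [-0.028  -0.014   0.0122]
```

```bash
python3 -m handwheel '[[0,0,0,0,0,-5.8,0.065],[0,0,0,0,0,-5.8,0.065],[-0.028,-0.014,0.0122,0,0,0,0.065],[-0.028,-0.014,0.0122,0,0,0,0.065],[-0.028,-0.014,0.0122,0,0,0,0.065],[-0.028,-0.014,0.0122,0,0,0,0.065],[-0.028,-0.014,0.0122,0,0,0,0.065],[-0.028,-0.014,0.0122,0,0,0,0.065]]' 30
python3 -m handwheel '[[-0.028,-0.014,0.0122,0,0,0,0.065],[-0.028,-0.014,0.0122,0,0,0,0.065],[-0.028,-0.014,0.0122,0,0,0,0.065],[-0.028,-0.014,0.0122,0,0,0,0.065],[-0.028,-0.014,0.0122,0,0,0,0.065],[0,0,0,0,0,0,0.065],[0,0,0,0,0,0,0.065]]'
python3 -c "
from h import *
plan((505,340.5,36),-11.3)"
```

```text
time: 0.77
tool_pos: [382.5, 436.1, 176.1]
tcp_rot: [-180.0, -0.0, 168.7]
ft_force: [0.1, 1.1, -0.2]
finger_gap: 64.7
grip_force: 0.0
time: 1.35
tool_pos: [505.6, 339.4, 114.3]
tcp_rot: [-179.9, -0.1, 168.5]
ft_force: [-0.2, 0.2, 0.8]
finger_gap: 65.2
grip_force: 0.0
t 1.35 p [505.6 339.4 114.3] rot [-1.7989e+02 -1.3000e-01  1.6852e+02] F [-0.22  0.21  0.84] gap 65.2 grip 0.0
first turn az -0.18
tool shift [ 0.8  1.  78.3] n 3 per row m [0.0003 0.0003 0.0261]
```

```bash
python3 -m handwheel '[[0,0.001,0.02,0,0,0,0.065],[0.001,0,0.02,0,0,0,0.065],[0,0,0.02,0,0,0,0.065],[0,0,0.015,0,0,0,0.065],[0,0,0.003,0,0,0,0.065],[0,0,0,0,0,0,0.065],[0,0,0,0,0,0,0.03],[0,0,0,0,0,0,0.03]]' 35
python3 -m handwheel '[[0,0,0,0,0,0,0.03],[0,0,0,0,0,0,0.03],[0,0,0,0,0,0,0.03],[0,0,0,0,0,0,0.03]]'
```

```text
time: 2.02
tool_pos: [505.3, 343.1, 39.9]
tcp_rot: [179.9, 0.1, 168.7]
ft_force: [-1.1, -4.5, 2.3]
finger_gap: 41.6
grip_force: 1.9
time: 2.35
tool_pos: [505.4, 343.1, 40.1]
tcp_rot: [179.9, 0.1, 168.7]
ft_force: [-2.4, -0.8, 6.4]
finger_gap: 39.1
grip_force: 38.5
```

```bash
python3 -m handwheel '[[0,0,-0.015,0,0,0,0.03],[0,0,-0.015,0,0,0,0.03],[0,0,0,0,0,0,0.03],[0,0,0,0,0,0,0.03],[0,0,0,0,0,0,0.03],[0,0,0,0,0,0,0.03],[0,0,0,0,0,0,0.03],[0,0,0,0,0,0,0.03]]'
python3 -m handwheel '[[0,0,0,0,0,0,0.03]]'
```

```text
time: 3.02
tool_pos: [504.0, 342.1, 67.0]
tcp_rot: [-179.9, -0.1, 168.7]
ft_force: [-0.4, 0.1, -7.8]
finger_gap: 39.4
grip_force: 38.0
time: 3.1
tool_pos: [504.2, 342.3, 67.4]
tcp_rot: [-180.0, -0.0, 168.7]
ft_force: [0.2, -0.2, -7.2]
finger_gap: 39.3
grip_force: 38.0
```

Tube 1 pulls about 7.5 N, or 0.75 kg, so it is the heavy one. I'll lift it, turn it and carry it to the jig.

```bash
python3 -m handwheel '[[0,0,-0.02,0,0,0,0.03],[0,0,-0.03,0,0,0,0.03],[0,0,-0.03,0,0,0,0.03],[0,0,-0.03,0,0,0,0.03],[0,0,-0.015,0,0,-4.2,0.03],[0,0,0,0,0,-4.2,0.03],[0,0,0,0,0,-4.2,0.03],[0,0,0,0,0,-4.2,0.03]]'
python3 -c "
from h import *
plan((514,-151.8,190),5.5)"
```

```text
time: 3.77
tool_pos: [504.8, 342.6, 193.6]
tcp_rot: [180.0, 0.0, -174.3]
ft_force: [-0.6, 0.3, -7.6]
finger_gap: 39.3
grip_force: 38.1
t 3.77 p [504.8 342.6 193.6] rot [ 1.7998e+02  5.0000e-02 -1.7430e+02] F [-0.64  0.31 -7.63] gap 39.3 grip 38.1
first turn az 0.2
tool shift [  38.2 -493.     3.6] n 15 per row m [ 0.0025 -0.0329  0.0002]
```

```bash
python3 -m handwheel '[[0.0025,-0.02,0,0,0,0,0.03],[0.0025,-0.03,0,0,0,0,0.03],[0.0025,-0.033,0,0,0,0,0.03],[0.0025,-0.033,0,0,0,0,0.03],[0.0025,-0.033,0,0,0,0,0.03],[0.0025,-0.033,0,0,0,0,0.03],[0.0025,-0.033,0,0,0,0,0.03],[0.0025,-0.033,0,0,0,0,0.03]]'
python3 -m handwheel '[[0.0025,-0.033,0,0,0,0,0.03],[0.0025,-0.033,0,0,0,0,0.03],[0.0025,-0.033,0,0,0,0,0.03],[0.0025,-0.033,0,0,0,0,0.03],[0.0025,-0.033,0,0,0,0,0.03],[0.0025,-0.033,0,0,0,0,0.03],[0.0025,-0.03,0,0,0,0,0.03],[0,-0.02,0,0,0,0,0.03]]'
python3 -m handwheel '[[0,0,0,0,0,0,0.03],[0,0,0,0,0,0,0.03],[0,0,0,0,0,0,0.03]]'
python3 -c "
from h import *
plan((515,-151.8,60),5.5)
for n in('scene','top'):
    im,d=r.snapshot(n); cv2.imwrite(f'pics/{n}1.png',im); np.savez(f'{n}1.npz',im=im,d=d)
a=cv2.imread('pics/scene1.png')[190:390,150:350];b=cv2.imread('pics/top1.png')[150:350,290:490]
cv2.imwrite('pics/carry.png',cv2.resize(np.hstack([a,b]),(800,400)))
"
```

```text
time: 4.43
tool_pos: [508.1, 92.2, 193.1]
tcp_rot: [-180.0, 0.0, -174.5]
ft_force: [0.8, -0.1, -7.3]
finger_gap: 39.1
grip_force: 38.3
time: 5.1
tool_pos: [514.2, -157.8, 193.1]
tcp_rot: [-179.9, -0.0, -174.6]
ft_force: [-0.1, 0.5, -7.2]
finger_gap: 39.1
grip_force: 38.4
time: 5.35
tool_pos: [514.5, -154.5, 192.9]
tcp_rot: [180.0, -0.0, -174.5]
ft_force: [-0.2, -0.7, -6.3]
finger_gap: 39.1
grip_force: 38.5
t 5.35 p [ 514.5 -154.5  192.9] rot [ 1.7996e+02 -2.0000e-02 -1.7453e+02] F [-0.16 -0.65 -6.34] gap 39.1 grip 38.5
first turn az -0.03
tool shift [ -0.7   2.7 132.9] n 4 per row m [-0.0002  0.0007  0.0332]
```

View pics/carry.png

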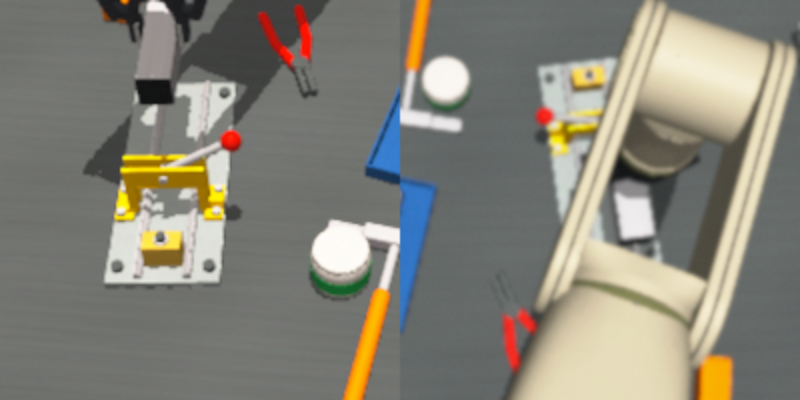

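The tube hangs in line with the jig, ahead of the yoke. I'll lower it to just above the rails and check its position there.

```bash
python3 -m handwheel '[[0,0.0027,0.02,0,0,0,0.03],[0,0,0.03,0,0,0,0.03],[0,0,0.03,0,0,0,0.03],[0,0,0.028,0,0,0,0.03],[0,0,0.018,0,0,0,0.03],[0,0,0,0,0,0,0.03],[0,0,0,0,0,0,0.03],[0,0,0,0,0,0,0.03]]'
cat >> h.py <<'E'
O=np.array([620.5,-141.7]); ex=np.array([np.cos(np.radians(5.5)),np.sin(np.radians(5.5))]); ey=np.array([-ex[1],ex[0]])
def jig(P): return np.stack([(P[...,:2]-O)@ex,(P[...,:2]-O)@ey,P[...,2]],-1)
E
python3 - <<'E'
from h import *
print("tcp jig",jig(st()["tool_pos"]).round(1))
n="scene"
im,d=r.snapshot(n); cv2.imwrite('pics/lay.png',cv2.resize(im[190:340,170:370],(800,600))); P=jig(cloud(n,d)); 
m=(d>0)&(abs(P[...,1])<32)&(P[...,0]>-110)&(P[...,0]<-16)&(P[...,2]>24)&(P[...,2]<100)
Q=P[m]; print(len(Q)); 
for lo in range(-110,-16,12):
    q=Q[(Q[:,0]>=lo)&(Q[:,0]<lo+12)]
    if len(q)>8: print(lo,len(q),"z",np.percentile(q[:,2],[5,50,95]).round(1),"y",np.percentile(q[:,1],[2,98]).round(1))
E
```

```text
time: 6.12
tool_pos: [515.7, -152.0, 68.8]
tcp_rot: [-179.9, 0.1, -174.5]
ft_force: [0.9, 0.2, -7.3]
finger_gap: 39.4
grip_force: 38.5
t 6.12 p [ 515.7 -152.    68.8] rot [-1.7994e+02  1.2000e-01 -1.7445e+02] F [ 0.88  0.24 -7.28] gap 39.4 grip 38.5
tcp jig [-105.3   -0.2   68.8]
597
-110 110 z [59.  72.9 89.5] y [-31.3  31.2]
-98 135 z [58.4 73.5 97.3] y [-29.1  28.1]
-86 74 z [44.2 72.1 74.9] y [-16.2  22.1]
-74 70 z [57.  72.1 75.1] y [-17.5  21.6]
-62 76 z [51.8 72.  75.5] y [-17.2  22. ]
-50 70 z [64.5 72.6 75.4] y [-17.   21.4]
-38 60 z [68.8 72.2 75.4] y [-17.8  21.2]
```

View pics/lay.png

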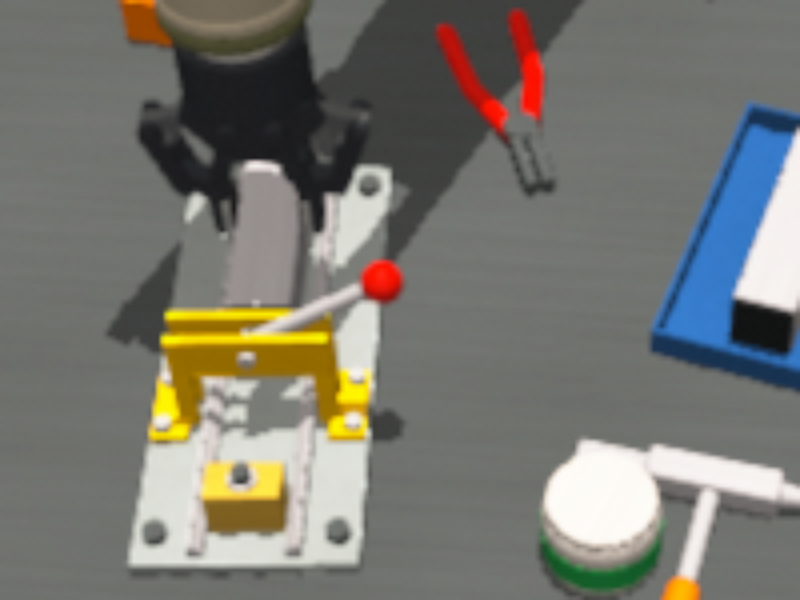

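The tube lies between the rails in plan, with its top at z = 72. It sits about 1.5 mm towards +y, so I'll correct that slightly and lower it until it touches.

```bash
python3 -m handwheel '[[0,-0.0012,0.005,0,0,0,0.03],[0,0,0.006,0,0,0,0.03],[0,0,0.005,0,0,0,0.03],[0,0,0,0,0,0,0.03],[0,0,0,0,0,0,0.03]]'
python3 -m handwheel '[[0,0,0.003,0,0,0,0.03],[0,0,0.002,0,0,0,0.03],[0,0,0,0,0,0,0.03],[0,0,0,0,0,0,0.03]]'
python3 -m handwheel '[[0,0,0.001,0,0,0,0.03],[0,0,0,0,0,0,0.03],[0,0,0,0,0,0,0.03]]'
python3 -m handwheel '[[0,0,0.001,0,0,0,0.03],[0,0,0,0,0,0,0.03],[0,0,0,0,0,0,0.03]]'
```

```text
time: 6.58
tool_pos: [514.0, -153.2, 50.4]
tcp_rot: [180.0, -0.1, -174.5]
ft_force: [0.1, -0.2, -7.6]
finger_gap: 39.4
grip_force: 38.5
time: 6.92
tool_pos: [515.0, -153.6, 47.0]
tcp_rot: [-180.0, 0.0, -174.5]
ft_force: [-4.3, 1.1, 4.3]
finger_gap: 39.2
grip_force: 39.9
time: 7.17
tool_pos: [515.0, -153.6, 47.0]
tcp_rot: [-180.0, 0.0, -174.5]
ft_force: [-10.0, 3.2, 14.9]
finger_gap: 39.4
grip_force: 41.2
time: 7.42
tool_pos: [515.2, -153.7, 47.0]
tcp_rot: [-180.0, 0.0, -174.5]
ft_force: [-14.6, 3.7, 24.9]
finger_gap: 39.3
grip_force: 42.4
```

```bash
python3 -m handwheel '[[0,0,-0.0025,0,0,0,0.03],[0,0,0,0,0,0,0.03],[0,0,0,0,0,0,0.06],[0,0,0,0,0,0,0.06],[0,0,0,0,0,0,0.06],[0,0,0,0,0,0,0.06]]'
python3 -m handwheel '[[0,0,-0.01,0,0,0,0.06],[0,0,-0.02,0,0,0,0.06],[0.01,0,-0.015,0,0,0,0.06],[0.025,0,0,0,0,0,0.06],[0.02,0,0,0,0,0,0.06],[0.007,0,0,0,0,0,0.06],[0,0,0,0,0,0,0.06],[0,0,0,0,0,0,0.06]]'
python3 - <<'E'
from h import *
print("tcp jig",jig(st()["tool_pos"]).round(1))
n="scene"
im,d=r.snapshot(n); P=jig(cloud(n,d)); 
m=(d>0)&(abs(P[...,1])<32)&(P[...,0]>-200)&(P[...,0]<-16)&(P[...,2]>24)&(P[...,2]<60)
Q=P[m]
for lo in range(-190,-16,12):
    q=Q[(Q[:,0]>=lo)&(Q[:,0]<lo+12)]
    if len(q)>8: print(lo,len(q),"z",np.percentile(q[:,2],[5,50,95]).round(1),"y",np.percentile(q[:,1],[2,98]).round(1))
E
```

```text
time: 7.92
tool_pos: [515.0, -153.5, 46.8]
tcp_rot: [-180.0, 0.0, -174.5]
ft_force: [0.0, 0.0, -0.4]
finger_gap: 59.7
grip_force: 0.0
time: 8.58
tool_pos: [453.5, -159.5, 92.2]
tcp_rot: [-180.0, 0.1, -174.5]
ft_force: [0.2, -0.5, -0.4]
finger_gap: 59.7
grip_force: 0.0
t 8.58 p [ 453.5 -159.5   92.2] rot [-1.7997e+02  8.0000e-02 -1.7455e+02] F [ 0.18 -0.45 -0.41] gap 59.7 grip 0.0
tcp jig [-168.    -1.7   92.2]
-190 40 z [33.7 49.8 52.6] y [-17.3  22.6]
-178 59 z [31.5 50.  53.3] y [-18.5  20.3]
-166 60 z [44.2 50.5 54. ] y [-17.5  20.4]
-154 65 z [31.8 50.8 53.8] y [-24.9  20. ]
-142 60 z [42.8 50.9 55. ] y [-17.1  20.1]
-130 61 z [39.8 50.6 53.5] y [-18.9  20.1]
-118 67 z [30.3 50.7 54.1] y [-17.7  20.2]
-106 72 z [39.  50.4 53.9] y [-18.9  20.3]
-94 63 z [36.1 50.2 53.7] y [-18.9  20.1]
-82 67 z [37.8 50.3 53.7] y [-18.1  20. ]
-70 69 z [40.3 50.8 52.8] y [-18.3  20.1]
-58 59 z [47.4 50.6 53.5] y [-18.2  19.7]
```

```bash
python3 -m handwheel '[[0,0.0015,0.015,0,0,0,0.06],[0,0,0.02,0,0,0,0.06],[0,0,0.008,0,0,0,0.06],[0,0,0.0015,0,0,0,0.06],[0,0,0,0,0,0,0.03],[0,0,0,0,0,0,0.03],[0,0,0,0,0,0,0.03],[0,0,0,0,0,0,0.03]]' 30
python3 -m handwheel '[[0,0,0,0,0,0,0.03],[0,0,0,0,0,0,0.03],[0,0,0,0,0,0,0.03]]'
```

```text
time: 9.3
tool_pos: [453.3, -158.0, 47.7]
tcp_rot: [-180.0, 0.1, -174.5]
ft_force: [1.7, -0.8, -2.1]
finger_gap: 39.5
grip_force: 31.7
time: 9.55
tool_pos: [453.3, -158.0, 47.7]
tcp_rot: [-180.0, 0.1, -174.5]
ft_force: [2.4, -0.0, 0.8]
finger_gap: 39.3
grip_force: 32.0
```

```bash
python3 -m handwheel '[[-0.004,0,0,0,0,0,0.03],[-0.008,0,0,0,0,0,0.03],[-0.008,0,0,0,0,0,0.03],[-0.008,0,0,0,0,0,0.03],[-0.008,0,0,0,0,0,0.03],[-0.008,0,0,0,0,0,0.03],[-0.006,0,0,0,0,0,0.03],[0,0,0,0,0,0,0.03]]'
python3 -m handwheel '[[-0.006,0,0,0,0,0,0.03],[-0.006,0,0,0,0,0,0.03],[-0.006,0,0,0,0,0,0.03],[-0.004,0,0,0,0,0,0.03],[0,0,0,0,0,0,0.03]]'
python3 -m handwheel '[[-0.002,0,0,0,0,0,0.03],[-0.002,0,0,0,0,0,0.03],[0,0,0,0,0,0,0.03],[0,0,0,0,0,0,0.03]]'
```

```text
time: 10.22
tool_pos: [503.4, -153.2, 47.7]
tcp_rot: [-180.0, 0.0, -174.5]
ft_force: [0.3, -0.3, 4.5]
finger_gap: 39.4
grip_force: 32.5
time: 10.63
tool_pos: [524.7, -151.2, 47.7]
tcp_rot: [-180.0, -0.0, -174.5]
ft_force: [-1.6, -0.3, 5.3]
finger_gap: 39.4
grip_force: 32.6
time: 10.97
tool_pos: [527.9, -150.9, 47.7]
tcp_rot: [-180.0, -0.1, -174.5]
ft_force: [-6.0, -0.6, 8.6]
finger_gap: 39.3
grip_force: 32.9
```

```bash
for i in 1; do python3 -m handwheel '[[-0.002,0,-0.0005,0,0,0,0.03],[0,0,0,0,0,0,0.03],[0,0,0,0,0,0,0.03]]'; python3 -m handwheel '[[-0.002,0,0,0,0,0,0.03],[0,0,0,0,0,0,0.03],[0,0,0,0,0,0,0.03]]'; done; python3 -c "
from h import *
print(jig(st()['tool_pos']))"
```

```text
time: 11.22
tool_pos: [529.8, -150.5, 47.7]
tcp_rot: [-180.0, -0.1, -174.5]
ft_force: [-5.7, -0.3, 7.1]
finger_gap: 39.7
grip_force: 32.6
time: 11.47
tool_pos: [531.9, -150.3, 47.7]
tcp_rot: [-180.0, -0.1, -174.5]
ft_force: [-4.7, -0.5, 5.8]
finger_gap: 39.6
grip_force: 32.6
t 11.47 p [ 531.9 -150.3   47.7] rot [-1.800e+02 -5.000e-02 -1.745e+02] F [-4.71 -0.46  5.76] gap 39.6 grip 32.6
[-8.90420867e+01 -3.04490990e-02  4.77082134e+01]
```

Still sliding, with the force being friction only. I'll go on in 1.5–2 mm steps.

```bash
python3 -m handwheel '[[-0.002,0,-0.0003,0,0,0,0.03],[-0.002,0,0,0,0,0,0.03],[0,0,0,0,0,0,0.03]]'; python3 -m handwheel '[[-0.002,0,0,0,0,0,0.03],[0,0,0,0,0,0,0.03],[0,0,0,0,0,0,0.03]]';  python3 -m handwheel '[[-0.0015,0,0,0,0,0,0.03],[0,0,0,0,0,0,0.03],[0,0,0,0,0,0,0.03]]'
```

```text
time: 11.72
tool_pos: [536.1, -149.7, 47.7]
tcp_rot: [180.0, -0.0, -174.5]
ft_force: [-3.5, -0.4, 2.7]
finger_gap: 39.3
grip_force: 32.3
time: 11.97
tool_pos: [538.1, -149.5, 47.7]
tcp_rot: [180.0, -0.0, -174.5]
ft_force: [-3.8, -0.1, 2.6]
finger_gap: 39.5
grip_force: 32.3
time: 12.22
tool_pos: [539.6, -149.4, 47.7]
tcp_rot: [180.0, -0.0, -174.5]
ft_force: [-3.8, -0.1, 1.1]
finger_gap: 39.2
grip_force: 32.3
```

```bash
python3 -m handwheel '[[-0.0015,0,0,0,0,0,0.03],[0,0,0,0,0,0,0.03],[0,0,0,0,0,0,0.03]]';  python3 -m handwheel '[[-0.0015,0,0,0,0,0,0.03],[0,0,0,0,0,0,0.03],[0,0,0,0,0,0,0.03]]'
```

```text
time: 12.47
tool_pos: [541.2, -149.2, 47.7]
tcp_rot: [180.0, -0.0, -174.5]
ft_force: [-3.0, 0.4, 1.3]
finger_gap: 39.4
grip_force: 32.2
time: 12.72
tool_pos: [541.6, -149.2, 47.7]
tcp_rot: [180.0, -0.2, -174.5]
ft_force: [-10.2, -0.7, 5.9]
finger_gap: 39.8
grip_force: 32.8
```

```bash
python3 -m handwheel '[[-0.001,0,0,0,0,0,0.03],[0,0,0,0,0,0,0.03],[0,0,0,0,0,0,0.03]]'
```

```text
time: 12.97
tool_pos: [541.7, -149.2, 47.7]
tcp_rot: [180.0, -0.3, -174.5]
ft_force: [-16.1, -0.7, 11.2]
finger_gap: 39.6
grip_force: 33.3
```

The tube has butted: it stalled at x = 541.7 and the force rose to 16 N, after 88.8 mm of travel against the 88 expected. I'll relax the push, release and rise.

```bash
python3 -m handwheel '[[0.0012,0,0,0,0,0,0.03],[0,0,0,0,0,0,0.03],[0,0,0,0,0,0,0.06],[0,0,0,0,0,0,0.06],[0,0,0,0,0,0,0.06],[0,0,0,0,0,0,0.06],[0,0,0,0,0,0,0.06]]'
python3 -m handwheel '[[0,0,-0.01,0,0,0,0.06],[0,0,-0.03,0,0,0,0.06],[0,0,-0.035,0,0,0,0.06],[0,0,-0.035,0,0,0,0.06],[0,0,-0.035,0,0,0,0],[0,0,0,0,0,0,0],[0,0,0,0,0,0,0],[0,0,0,0,0,0,0]]'
python3 - <<'E'
from h import *
plan((612.5,-54,192),5.5)
n="scene"
im,d=r.snapshot(n); cv2.imwrite('pics/butt.png',cv2.resize(im[190:340,170:370],(800,600))); P=jig(cloud(n,d)); 
m=(d>0)&(abs(P[...,1])<18)&(P[...,2]>40)&(P[...,2]<54)&(P[...,0]>-120)&(P[...,0]<100)
x=np.sort(P[m][:,0]); print("tail",np.percentile(x,[0,1,2]).round(1))
for lo in range(16,100,6):
    q=P[m&(P[...,0]>=lo)&(P[...,0]<lo+6)]; 
    if len(q): print(lo,len(q),q[:,2].mean().round(1),im[m&(P[...,0]>=lo)&(P[...,0]<lo+6)].mean(0).round(0))
E
```

```text
time: 13.55
tool_pos: [542.9, -149.1, 48.0]
tcp_rot: [-180.0, 0.0, -174.5]
ft_force: [-0.6, -0.1, 0.3]
finger_gap: 60.0
grip_force: 0.0
time: 14.22
tool_pos: [542.7, -149.1, 193.4]
tcp_rot: [-180.0, 0.0, -174.5]
ft_force: [-0.2, 0.3, -1.1]
finger_gap: 11.6
grip_force: 0.0
t 14.22 p [ 542.7 -149.1  193.4] rot [-1.7998e+02  4.0000e-02 -1.7450e+02] F [-0.25  0.26 -1.07] gap 11.6 grip 0.0
first turn az -0.0
tool shift [-78.6  88.    1.4] n 4 per row m [-0.0197  0.022   0.0003]
tail [-99.2 -96.6 -93.8]
16 32 50.5 [202. 204. 211.]
22 31 50.8 [238. 240. 244.]
28 30 50.1 [241. 242. 247.]
34 32 50.7 [240. 242. 247.]
40 32 50.8 [240. 242. 246.]
46 36 50.9 [238. 240. 245.]
52 33 50.4 [228. 230. 236.]
58 55 47.6 [ 80. 103. 115.]
64 21 45.5 [ 76. 216. 244.]
70 31 46.9 [112. 217. 237.]
76 50 46.4 [109. 192. 207.]
82 39 44.3 [ 75. 201. 233.]
88 4 44.6 [ 47. 147. 189.]
```

View pics/butt.png

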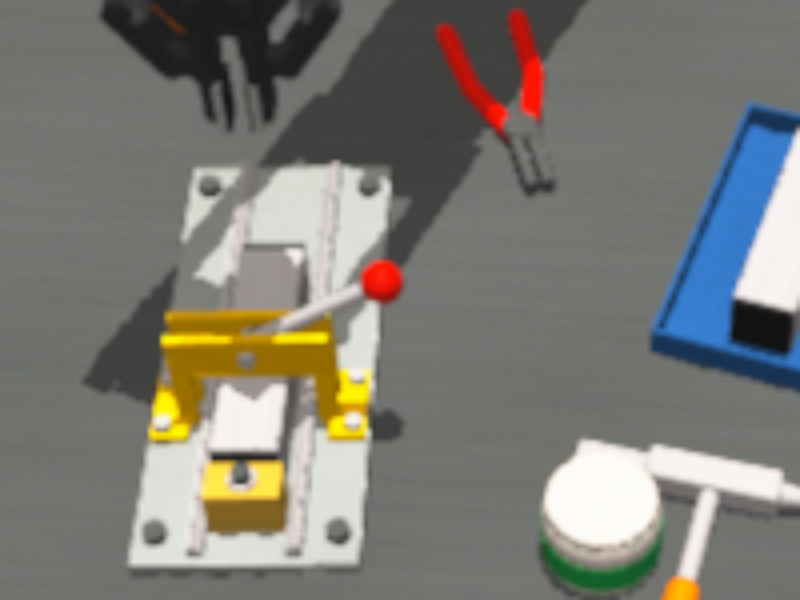

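The tube lies flat and butted against the brass stop, with its black cap touching at about (245,455). Next I'll go above the knob with closed fingers and press down.

```bash
python3 -m handwheel '[[-0.01,0.01,0,0,0,0,0],[-0.02,0.022,0,0,0,0,0],[-0.02,0.022,0,0,0,0,0],[-0.02,0.022,0,0,0,0,0],[-0.0086,0.012,0,0,0,0,0],[0,0,0,0,0,0,0],[0,0,0,0,0,0,0],[0,0,0,0,0,0,0]]'
python3 -m handwheel '[[0,0,0.01,0,0,0,0],[0,0,0.01,0,0,0,0],[0,0,0.006,0,0,0,0],[0,0,0.005,0,0,0,0],[0,0,0.005,0,0,0,0],[0,0,0.005,0,0,0,0],[0,0,0,0,0,0,0]]'
```

```text
time: 14.93
tool_pos: [611.7, -54.3, 191.8]
tcp_rot: [180.0, -0.1, -174.5]
ft_force: [-0.2, 0.1, 0.2]
finger_gap: 0.0
grip_force: 0.0
time: 15.52
tool_pos: [612.0, -52.7, 151.4]
tcp_rot: [179.9, -0.0, -174.5]
ft_force: [-2.4, 3.5, 4.1]
finger_gap: 0.1
grip_force: 1.9
```

```bash
python3 -m handwheel '[[0,0,0.005,0,0,0,0],[0,0,0.005,0,0,0,0],[0,0,0.005,0,0,0,0],[0,0,0.005,0,0,0,0],[0,0,0.005,0,0,0,0],[0,0,0.005,0,0,0,0],[0,0,0.004,0,0,0,0],[0,0,0,0,0,0,0]]'
python3 -m handwheel '[[0,0,0.004,0,0,0,0],[0,0,0.004,0,0,0,0],[0,0,0,0,0,0,0],[0,0,0,0,0,0,0]]'
```

```text
time: 16.18
tool_pos: [611.9, -54.1, 116.6]
tcp_rot: [180.0, -0.1, -174.5]
ft_force: [0.0, -0.0, 0.3]
finger_gap: 0.0
grip_force: 0.2
time: 16.52
tool_pos: [612.0, -54.3, 109.3]
tcp_rot: [-180.0, -0.1, -174.5]
ft_force: [-0.2, 0.3, 0.1]
finger_gap: -0.1
grip_force: 0.0
```

No force on the tool, so I'll look at the lever.

```bash
python3 - <<'E'
from h import *
im,d=r.snapshot("scene"); cv2.imwrite('pics/knob.png',cv2.resize(im[200:320,190:350],(800,600)))
P=jig(cloud("scene",d)); h,s,v=masks(im)
m=(((h<6)|(h>174))&(s>150)&(d>0)&(P[...,2]>50)&(abs(P[...,0])<50)&(abs(P[...,1])<140))
print(m.sum(),np.median(P[m],0),P[m][:,1].min(),P[m][:,1].max(),np.percentile(P[m][:,2],[5,95]))
E
```

```text
55 [ 5.54923241 97.38067178 84.91421527] 85.24430382093809 132.1735214808142 [ 76.55870351 279.68054978]
```

View pics/knob.png

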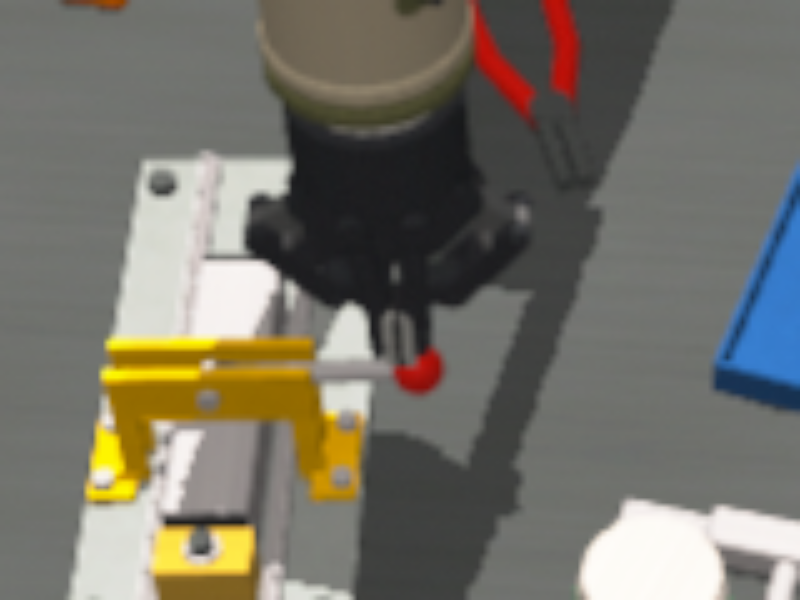

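The fingers are on the knob at about (418,370) and the lever is nearly level. I'll keep pressing until the force rises.

```bash
python3 -m handwheel '[[0,0.001,0.002,0,0,0,0],[0,0.001,0.002,0,0,0,0],[0,0,0,0,0,0,0],[0,0,0,0,0,0,0]]'
python3 -m handwheel '[[0,0,0.001,0,0,0,0],[0,0,0.001,0,0,0,0],[0,0,0,0,0,0,0]]'
python3 -m handwheel '[[0,0,0.001,0,0,0,0],[0,0,0,0,0,0,0],[0,0,0,0,0,0,0]]'
```

```text
time: 16.9
tool_pos: [612.3, -52.1, 105.9]
tcp_rot: [-180.0, 0.0, -174.5]
ft_force: [0.2, -0.4, 1.5]
finger_gap: 0.0
grip_force: 0.7
time: 17.15
tool_pos: [612.3, -51.9, 104.0]
tcp_rot: [180.0, 0.0, -174.5]
ft_force: [-1.0, -0.5, 3.7]
finger_gap: -0.2
grip_force: 2.0
time: 17.4
tool_pos: [612.4, -51.9, 103.7]
tcp_rot: [180.0, 0.0, -174.5]
ft_force: [-2.6, 0.7, 8.8]
finger_gap: 0.3
grip_force: 4.4
```

```bash
python3 -m handwheel '[[0,0,0.001,0,0,0,0],[0,0,0,0,0,0,0],[0,0,0,0,0,0,0]]'
python3 -m handwheel '[[0,0,0.001,0,0,0,0],[0,0,0,0,0,0,0],[0,0,0,0,0,0,0]]'
```

```text
time: 17.65
tool_pos: [612.6, -51.9, 103.5]
tcp_rot: [-180.0, 0.1, -174.5]
ft_force: [-5.7, 1.0, 13.5]
finger_gap: 0.1
grip_force: 7.0
time: 17.9
tool_pos: [612.7, -51.9, 103.3]
tcp_rot: [-180.0, 0.1, -174.5]
ft_force: [-8.3, 1.0, 20.0]
finger_gap: 0.3
grip_force: 9.7
```

```bash
python3 -m handwheel '[[0,0,0.0005,0,0,0,0],[0,0,0,0,0,0,0],[0,0,0,0,0,0,0]]'
```

```text
time: 18.15
tool_pos: [612.7, -51.8, 103.2]
tcp_rot: [-180.0, 0.1, -174.5]
ft_force: [-10.6, 1.2, 21.8]
finger_gap: -0.0
grip_force: 11.1
```

```bash
python3 -m handwheel '[[0,0,0.001,0,0,0,0],[0,0,0,0,0,0,0],[0,0,0,0,0,0,0]]'
python3 -m handwheel '[[0,0,-0.004,0,0,0,0],[0,0,-0.01,0,0,0,0],[0,0,-0.03,0,0,0,0],[0,0,-0.04,0,0,0,0],[0,0,-0.04,0,0,0,0],[0.02,0.02,0,0,0,0,0],[0.035,0.02,0,0,0,0,0],[0.035,0.02,0,0,0,0,0]]'
python3 -m handwheel '[[0.035,0.02,0,0,0,0,0],[0.035,0.02,0,0,0,0,0],[0.02,0.01,0,0,0,0,0],[0,0,0,0,0,0,0],[0,0,0,0,0,0,0]]'
python3 - <<'E'
from h import *
st()
for n in("scene","top"):
    im,d=r.snapshot(n); cv2.imwrite(f'pics/{n}9.png',im)
    P=cloud(n,d); Pj=jig(P); h,s,v=masks(im)
    m=(((h<6)|(h>174))&(s>150)&(d>0)&(Pj[...,2]>40)&(Pj[...,2]<150)&(abs(Pj[...,0])<40)&(abs(Pj[...,1])<140))
    print("knob",m.sum(),np.median(Pj[m],0).round(1),np.percentile(Pj[m][:,2],[2,98]).round(1))
    yy,xx=np.nonzero(m);print(jig(ray(n,xx.mean(),yy.mean(),73.1)).round(1))
    m=((s<40)&(v>150)&(P[...,2]>30)&(P[...,2]<60)&(P[...,0]>380)&(P[...,0]<600)&(P[...,1]>100)).astype(np.uint8)
    k,l,stt,c=cv2.connectedComponentsWithStats(m)
    for i in range(1,k):
        if stt[i,4]>100: print(cv2.minAreaRect(P[l==i][:,:2].astype(np.float32)),np.median(P[l==i][:,2]))
E
```

```text
time: 18.4
tool_pos: [612.9, -51.9, 103.0]
tcp_rot: [-180.0, 0.1, -174.5]
ft_force: [-12.8, 2.6, 26.2]
finger_gap: 0.0
grip_force: 13.7
time: 19.07
tool_pos: [516.4, -0.5, 224.1]
tcp_rot: [180.0, 0.1, -174.5]
ft_force: [-1.2, 0.7, 0.1]
finger_gap: -0.1
grip_force: 0.0
time: 19.48
tool_pos: [421.9, 40.7, 223.6]
tcp_rot: [-180.0, 0.1, -174.4]
ft_force: [0.9, 0.4, 0.6]
finger_gap: -0.2
grip_force: 0.0
t 19.48 p [421.9  40.7 223.6] rot [-1.8000e+02  6.0000e-02 -1.7444e+02] F [0.86 0.41 0.55] gap -0.2 grip 0.0
knob 77 [ 4.  96.4 81.3] [69.3 87.2]
[-2.6 94.9 73.1]
((465.742431640625, 169.52926635742188), (39.79953384399414, 154.3444061279297), 76.6048812866211) 43.5767644851471
((488.3532409667969, 253.5179443359375), (39.73564147949219, 158.3119659423828), 77.5065689086914) 43.54594033497012
  return _methods._mean(a, axis=axis, dtype=dtype,
  ret = um.true_divide(
Traceback (most recent call last):
IndexError: index -1 is out of bounds for axis 0 with size 0
```

View pics/scene9.png

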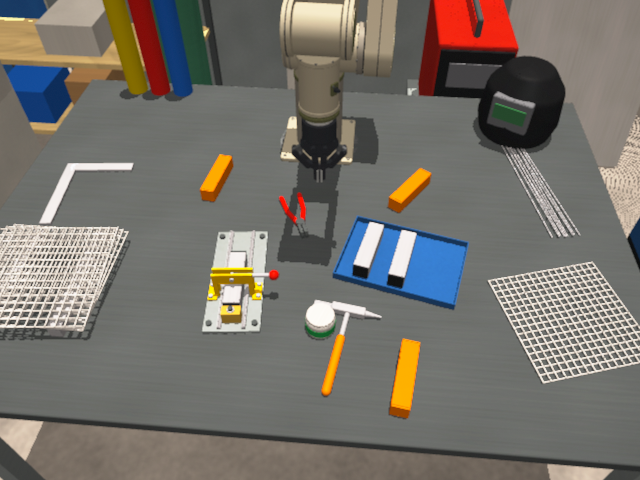

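The scene shows the lever level, with its knob at (274,275), the tube under the yoke against the stop, two tubes in the tray, and the tools where they were. Handing in.

```bash
python3 -c "
from bench import r
print(r.tip_reach); print(r.hand_in())"
```

```text
19.0
the job is handed in; nothing more can be done
None
```

The job is handed in, with no verdict returned: the heavy tube (about 0.75 kg, the only one I weighed) is butted against the brass stop and clamped with the lever level, and the two light tubes, hammer, pliers and tin were not touched.

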